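# Shut and bolt the chuck bin

## Task

The lathe demonstration is over and the plywood tooling cabinet is about to be carried away: gently lower the open lid of its low bin until it lies fully shut over the chuck, and only then slide the steel bolt on the lid fully home into the side of the drawer tower. Leave the bolt home and the lid shut, and do not disturb the tools and the bottle lying around the cabinet.

Things in the scene. Friction and masses are not known exactly. Their poses are not given: they have to be found in the camera images.
- cabinet: Heavy plywood cabinet, fixed: drawer tower and, beside it, a low bin holding a chuck. Origin: on the table, at the foot of the tower wall facing the bin, mid-depth. x: from drawer fronts to back (yaw 0: fronts face the robot); y: bin to tower; z up. Tower: y 0 to 150, x -120 to 120, 275 mm high (carrying handle to 306). Bin: y -210 to 0, x -120 to 120, rim at z 110 mm.
- lid (a joint): Lid's hinge angle, rad: 0 = shut on the rim; starts open at 0.75 to 1.25; stop at 1.4. Its free edge, on the tower side, swings up. Plywood 250 (x) by 206 by 15 mm, 0.6 kg. Stiff hinges (1.3 N m of friction) hold it at any angle: it never falls; 3 to 8 N on its outer face near the free edge move it. Shut, its top face is at z 125 mm, its free edge 4 mm from the tower.
- bolt (a joint): Bolt's travel along the lid, m: 0 = drawn back (starts 0 to 0.006), 0.045 = fully home, at its stop. It slides on the lid's outer face at cabinet x = 0, towards the tower (+y, lid shut); takes about 4 N and stays where left. Steel rod 12 mm thick, 165 long, axis 11 mm above the lid, in two guide straps 18 mm wide, 20 high, on a plate 38 by 132 by 3 mm.
- knob (a point): Centre of the top of the bolt's knob: steel cylinder 16 mm thick, standing square on the rod, top 49 mm above the lid's outer face, so 29 mm above the straps. Moves with bolt and lid. Lid shut, it is 79 mm from the tower wall when drawn back, 34 when home.
- keeper (a point): Mouth of the keeper: hole in a steel strike plate in the tower's wall, at cabinet (0, 0, 136) mm, into which the rod's end enters.
- lid_hinge (a point): Point on the lid's hinge axis, at cabinet (0, -210, 110) mm; the axis runs along cabinet x, at the end of the bin farthest from the tower.
- lid_edge (a point): Point on the edge between the lid's outer (upper) face and its free edge, 75 mm to the drawer-front side (cabinet x = -75 mm) of the bolt; 206 mm from the hinge axis along the board and 15 mm off it across the board. The lid's outer face near here is clear.
- spanner: Bystander: open-ended steel spanner 160 mm long lying on the table beyond the hinged end of the bin. Leave alone.
- chuck_key: Bystander: T-shaped steel chuck key about 100 mm long, 90 mm across its bar, lying on the table beyond the hinged end of the bin. Leave alone.
- brush: Bystander: brush 180 mm long with a wooden handle, lying on the table behind the cabinet. Leave alone.
- oil_bottle: Bystander: white plastic bottle 56 mm wide and 130 mm high with a black cap, standing beyond the tower. Leave alone.
- eave (a point): Lower edge of the tower's top board on the bin side, at cabinet (0, -32, 260) mm: the board (15 mm thick, x -134 to 134) overhangs the bin by 32 mm, almost over the knob's home place, so there the tool must lean away from the tower (its upper end towards -y).

How it is judged:
By the outcome, as a careful person would: the job done as asked, in the order asked, and still so for the second after the job is handed in, with the robot touching nothing.
It also fails if it takes over 38 s, if anything falls off the work surface, if the arm or the gripper's body presses on something with over 40 N, if the wrist force passes 120 N, or if a joint passes its speed limit or range.

## Robot

A 7-joint arm with a two-finger parallel gripper is mounted at the origin on the work surface. World frame = base frame: x ahead of the robot, y to its left, z up, the work surface at z = 0. Lengths are in m, angles in rad, forces in N, time in s.
With the tool pointing down it reaches from about 0.4 to 0.85 m from the base axis. Payload 4.5 kg.
Tool frame: the origin (TCP) lies midway between the tips of the shut fingers; the grasp point (between the pads) lies 19 mm behind it; z points along the fingers, y is the direction in which the jaws open and shut (so a half turn about z gives the same grasp; the last joint's range is limited). The gripper opens to 88 mm and grips with 3 to 60 N. Pads are 18 mm wide; open, the fingers measure 123 mm over their backs; the gripper's body (75 mm by 187 mm) begins 45 mm behind the grasp point.
Start: joints at [-1.15, 0.689, -0.195, 1.565, 0.157, 0.902, -0.215], TCP at [0.236, 0.579, 0.239] pointing down, gripper open.
Joint ranges: [-3.01, 3.01], [-0.46, 2.08], [-1.47, 1.51], [0.13, 2.56], [-1, 4.14], [0.04, 2.09], [-2.66, 2.66]. Speed limits (rad/s): [2.57, 2.57, 3.14, 3.14, 3.14, 3.14, 3.14].

## Interface

Orientations are given as a unit quaternion [x, y, z, w].
In Python, from rig import * gives the robot as it stands. The module is installed in compiled form; this text tells all that it offers.
- The arm moves only by the tool step_arm, never from a script. Its argument "targets" is a list that holds one entry, the list of rows, each a list of 5 numbers: the shift along the tool's x, y, z in cm, then the turn about the tool's z in degrees, then the closure in counts, from 0 (fully open) to 255 (shut). A call has 1 to 20 rows; each row shifts and turns the commanded pose from where the row before left it, along the tool's axes as they then stand; what a row does not reach is not made up. A row lasts 1/8 s, in which the tool goes at most 62.5 mm and 10.7 degrees, less where a joint would pass 70% of its speed; a pose out of reach is approached as far as the arm can. A call is refused whole if a number of a shift passes 6.25 or a number of a turn 10.7, either way. A call with a gripper value outside its range is refused whole. The fingers move at their own pace and stop on an object; "force" is the grip in N (left out, the last holds). Time passes only in rows, so rows that do not move let the fingers close. It gives the time, the measured TCP pose, the force and the opening at its end, in the units of the state.
- observe(): the state, without advancing time (a new reading comes with each control period).
- snapshot(name): name is "side" or "top"; returns a dict with "frame" (420x560x3 uint8, red, green, blue), "camera_matrix" (3x3 intrinsics, pixels), "k1" (the pictures are not rectified: a ray, as slopes to the right and down, at radius r is drawn at 1 + k1 r^2 times it, then the intrinsics apply), "cam_to_world" (4x4, takes a point from camera to world coordinates). Camera axes: x right, y up, looking along -z (the intrinsics and any distortion apply to the point x, -y, -z); pixel columns grow to the right and rows downward; lengths in m; the calibration is good to about 2 mm. A picture is of the moment at which its call begins. There is no depth.
- sign_off(): hands the job in, once; it reports no verdict.
Trained networks look in a picture, given as the dict that the camera call returned (one of the last four; its "shot" number tells which), for a name from the list of things; names that differ only in an ending like _2 or _b are one class to them, and where a whole thing is asked for, a point or a joint stands for the part that bears it (a point fixed in the world has none). Each returns a list of dicts, best first, with "confidence" (0 to 1); they miss things now and then, are a little off and sometimes report something else, mostly with a low value. They report only what shows in the picture. A call takes as long as a camera call.
- spot_in(picture, name): "point" ([column, row] as shares, 0 to 1, of the picture: columns of its width, rows of its height, amid what is visible of it).
- regions_of(picture, name): "pixels" (420x560 bool, what is visible of it) and "point" ([column, row] as shares, 0 to 1, of the picture: columns of its width, rows of its height, amid what is visible of it).
- tip_of(picture, name): "point" ([column, row] as shares, 0 to 1, of the picture: columns of its width, rows of its height: a listed point, or the origin of a listed thing).
The state is a dict: "clock": time; "joint_positions": joint angles; "qvel": joint speeds; "joint_torque": joint torques, N m; "position": TCP position; "ee_rot": TCP orientation; "wrist_force": force on the tool from outside, world axes, zero at the start; "wrist_torque": the same for the moment, N m; "opening": finger opening in m.
Only numpy, scipy, OpenCV 4.12 (cv2) and the standard library are available. Lean on these libraries where they do the work, as an engineer would, in place of code of your own. Each camera call takes 0.05 s, during which the arm holds its last target. There are 200 camera calls.

## Working session

There is one attempt and no reset: what is moved stays moved. The work goes in short steps, Python scripts to look and compute and a tool call to move; the robot and the scene stay as the last step left them, time stands still between calls to the robot, and variables do not carry over. Pictures are saved under pics/ and viewed, about 8 in all and at most 12, crops included, and the job is handed in when it is done.

Besides the shell and the picture viewer there is one more tool, called after "Call:" as name(argument=value, ...) on one line, values as JSON. step_arm: Moves the arm, as the interface text tells. Its arguments: {"type":"object","properties":{"targets":{"type":"array"},"force":{"type":"number"}},"required":["targets"]}

```bash
mkdir -p pics
cat > h.py <<'E'
from rig import *
import numpy as np, cv2
from scipy.spatial.transform import Rotation as R
from scipy.optimize import least_squares
def proj(s,P):
    P=np.atleast_2d(P); T=np.linalg.inv(s["cam_to_world"]); c=P@T[:3,:3].T+T[:3,3]
    a=np.c_[c[:,0],-c[:,1]]/-c[:,2:3]; a=a*(1+s["k1"]*(a**2).sum(1,keepdims=True))
    K=s["camera_matrix"]; return a@K[:2,:2].T+K[:2,2]
def cab(p,P): # p=x,y,yaw ; P cabinet coords m
    c,s=np.cos(p[2]),np.sin(p[2]); P=np.atleast_2d(P)
    return np.c_[p[0]+c*P[:,0]-s*P[:,1],p[1]+s*P[:,0]+c*P[:,1],P[:,2]]
def lidpt(x,u,v,a): # u along board from hinge, v across (outer=+15mm)
    return [x,-.21+u*np.cos(a)-v*np.sin(a),.11+u*np.sin(a)+v*np.cos(a)]
def pts(q): # q: x,y,yaw,lid,bolt
    a,b=q[3],q[4]
    return {"keeper":[0,0,.136],"lid_hinge":[0,-.21,.11],"eave":[0,-.032,.26],"cabinet":[0,0,0],
     "lid_edge":lidpt(-.075,.206,.015,a),"knob":lidpt(0,.131+b,.064,a)}
def save(s,n): cv2.imwrite(f"pics/{n}.png",s["frame"][:,:,::-1])
E
cat > m.py <<'E'
from h import *
import json,sys
o=observe(); print({k:np.round(o[k],3).tolist() for k in o})
obs=[]
S={n:snapshot(n) for n in("side","top")}
for n,s in S.items():
    save(s,n+sys.argv[1])
    for k in("keeper","lid_hinge","eave","cabinet","lid_edge","knob"):
        r=tip_of(s,k)
        for d in r[:2]: print(n,k,np.round(np.array(d["point"])*[560,420],1),round(d["confidence"],2))
        if r and r[0]["confidence"]>.3: obs.append((s,k,np.array(r[0]["point"])*[560,420]))
f=lambda q:np.concatenate([(proj(s,cab(q,pts(q)[k]))[0]-u) for s,k,u in obs])
best=min((least_squares(f,[x,y,w,1,0.003],loss="soft_l1",f_scale=2,bounds=([-1,-1,-4,-.05,-.002],[1.2,1,4,1.4,.047])) for w in(-2.5,-1.2,0,1.2,2.5) for x,y in((.6,0),(.4,.4),(.4,-.4))),key=lambda r:r.cost)
q=best.x; print("q",np.round(q,4),best.cost)
for (s,k,u),e in zip(obs,f(q).reshape(-1,2)): print(k,np.round(e,1))
for n,s in S.items(): print(n,np.round(s["cam_to_world"],2).tolist(),s["camera_matrix"][0,0])
json.dump(q.tolist(),open("q.json","w"))
E
python3 m.py 0
python3 -c "
import cv2,numpy as np
cv2.imwrite('pics/both0.png',cv2.resize(np.vstack([cv2.imread('pics/side0.png'),cv2.imread('pics/top0.png')]),None,fx=.71,fy=.71))"
```

```text
{'clock': 0.0, 'joint_positions': [-1.15, 0.69, -0.195, 1.566, 0.157, 0.902, -0.215], 'qvel': [0.001, -0.001, 0.002, 0.001, -0.0, -0.0, -0.001], 'joint_torque': [0.0, -52.754, -1.267, -15.343, -0.053, 0.007, 0.0], 'position': [0.236, 0.578, 0.238], 'ee_rot': [0.192, 0.981, -0.001, -0.0], 'wrist_force': [0.258, 1.313, 0.226], 'wrist_torque': [0.053, -0.046, -0.007], 'opening': 0.088}
side keeper [287.4 174. ] 0.72
side lid_hinge [215.3 219.3] 0.58
side lid_hinge [286.5 201.3] 0.44
side eave [279.  153.6] 0.87
side cabinet [287.4 202.9] 0.7
side lid_edge [238.9 135.8] 0.7
side knob [222.6 182.7] 0.62
side knob [289.1 173.3] 0.35
top keeper [245.2 241.9] 0.91
top keeper [238.2 178.8] 0.74
top lid_hinge [324.8 222.3] 0.59
top eave [259.9 240.3] 0.64
top cabinet [246.5 241.7] 0.58
top lid_edge [290.4 257.6] 0.75
top knob [315.9 227.9] 0.44
q [0.5102 0.0744 0.2718 0.893  0.0042] 26.50031801710862
keeper [1.6 2.2]
lid_hinge [ 0.1 -0.1]
eave [-1.   0.6]
cabinet [ 0.6 -1. ]
lid_edge [-0.8  0.9]
knob [-0.2  0.2]
keeper [2.3 0.4]
lid_hinge [-2.3  1.2]
eave [-1.4  0.2]
cabinet [ 2.7 -0.6]
lid_edge [-0.2  7.3]
knob [-0.9 -1.5]
side [[0.26, -0.86, 0.43, 1.15], [0.96, 0.23, -0.13, -0.13], [0.01, 0.45, 0.89, 1.24], [0.0, 0.0, 0.0, 1.0]] 515.7418061455585
top [[0.03, 1.0, -0.04, 0.55], [-1.0, 0.03, 0.02, 0.02], [0.02, 0.04, 1.0, 1.56], [0.0, 0.0, 0.0, 1.0]] 530.3069637280397
```

View pics/both0.png

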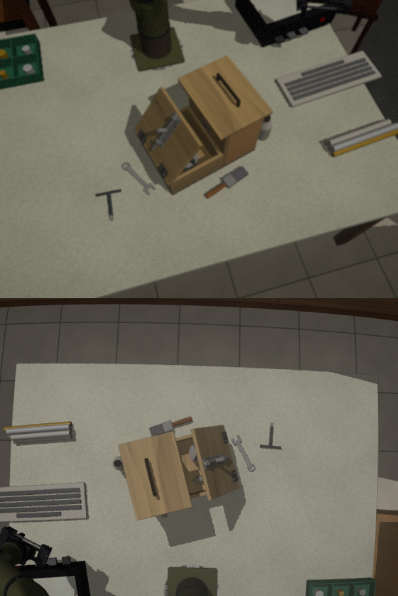

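Both views agree: the tower is on the robot's left and the bin on its right. The open lid with the bolt sits near (310,225) in the top view. Next I'll zoom in with the fitted model overlaid.

```bash
cat > ov.py <<'E'
from h import *
import json,sys
def draw(q,tag):
    a,b=q[3],q[4]; out=[]
    for n in("side","top"):
        s=snapshot(n); im=s["frame"][:,:,::-1].copy()
        c=proj(s,cab(q,[0,-.1,.15]))[0].astype(int); Z=5; w=80; h=60 if len(sys.argv)<4 else 60
        x0,y0=max(c[0]-w,0),max(c[1]-h,0); im=cv2.resize(im[y0:y0+2*h,x0:x0+2*w],None,fx=Z,fy=Z,interpolation=cv2.INTER_CUBIC)
        def L(P,col,cl=True):
            u=(proj(s,cab(q,P))-[x0,y0]+.5)*Z; cv2.polylines(im,[np.round(u).astype(int)],cl,col,1)
        L([[-.134,-.032,.275],[.134,-.032,.275],[.134,.15,.275],[-.134,.15,.275]],(0,0,255))
        L([[-.12,0,0],[.12,0,0],[.12,-.21,0],[-.12,-.21,0]],(255,0,0)); L([[-.12,0,.11],[.12,0,.11],[.12,-.21,.11],[-.12,-.21,.11]],(255,0,0))
        L([lidpt(x,u,.015,a) for x,u in((-.125,0),(.125,0),(.125,.206),(-.125,.206))],(0,255,0))
        L([lidpt(0,.131+b,v,a) for v in(.026,.064)],(255,0,255),False)
        out.append(cv2.resize(im,(800,600))); 
    cv2.imwrite(f"pics/{tag}_side.png",out[0]); cv2.imwrite(f"pics/{tag}_top.png",out[1])
draw(json.load(open("q.json")),sys.argv[1])
E
python3 ov.py a
```

```text
(no output)
```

View pics/a_side.png

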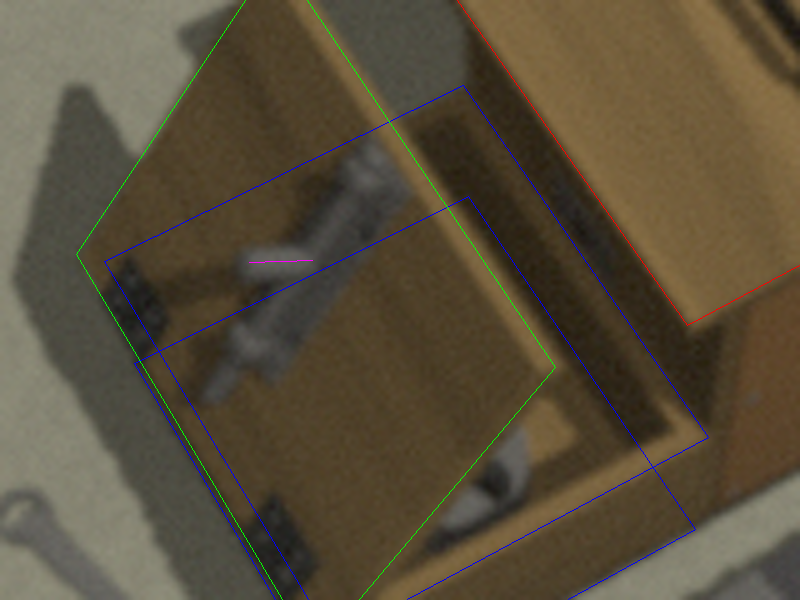

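View pics/a_top.png

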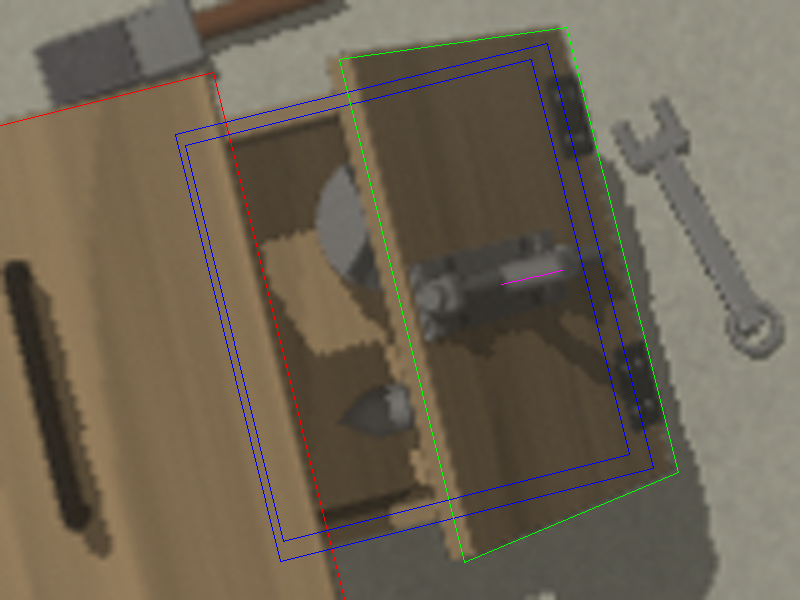

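The overlay fits to a few mm. The rod's rear end stands clear of the rear strap by roughly 35–40 mm, so pushing there can't give the full 45 mm. Full travel needs a lean, but rows can only turn about the tool's z. The text says an out-of-reach pose is "approached as far as the arm can", so I'll test in free air, stretched out in +y, whether that leans the tool.

Call:
step_arm(targets=[[[0,0,-6,0,255],[6,-1,-5,0,255],[6,-1,0,0,255],[6,-1,0,0,255],[6,-1,0,0,255],[6,-1,0,0,255],[6,-1,0,0,255],[3.5,4.7,0,0,255],[3.5,4.7,0,0,255],[3.5,4.7,0,0,255],[3.5,4.7,0,0,255]]], force=20)

```text
clock: 2.17
position: [-0.1501, 0.8382, 0.3342]
ee_rot: [0.201, 0.98, 0.004, -0.006]
wrist_force: [3.9, 2.6, 0.1]
opening: 0.0005
```

```bash
cat > st.py <<'E'
from h import *
o=observe(); r=R.from_quat(o["ee_rot"]).as_matrix()
print(round(o["clock"],2),"p",np.round(o["position"],3),"z",np.round(r[:,2],3),"y",np.round(r[:,1],3),"F",np.round(o["wrist_force"],1),"q",np.round(o["joint_positions"],2),round(o["opening"],3))
E
python3 st.py
```

```text
2.17 p [-0.15   0.838  0.334] z [-0.01   0.011 -1.   ] y [0.393 0.919 0.006] F [3.9 2.6 0.1] q [-1.8   1.13  0.04  0.23 -0.04  1.77 -0.63] 0.001
```

Call:
step_arm(targets=[[[3.5,4.7,0,0,255],[3.5,4.7,0,0,255],[3.5,4.7,0,0,255],[3.5,4.7,0,0,255]]])

```text
clock: 2.68
position: [-0.1727, 0.86, 0.3059]
ee_rot: [0.169, 0.985, 0.028, -0.002]
wrist_force: [-0.0, 0.4, 0.5]
opening: 0.0004
```

```bash
python3 st.py
```

```text
2.67 p [-0.173  0.86   0.306] z [ 0.005  0.055 -0.998] y [0.334 0.941 0.053] F [-0.   0.4  0.5] q [-1.76  1.2  -1.07  0.15  1.05  1.82 -0.66] 0.0
```

A slight lean appeared (3° tip outward, the right sense), and the command kept it. A better lever is joint 6: going high and close in forces it to its 2.09 stop, which tips the tool outward.

Call:
step_arm(targets=[[[-3.5,-4.7,-2,0,255],[-3.5,-4.7,-3,0,255],[-3,-4,-4,0,255],[-1.5,-2,-5.5,0,255],[0,0,-6,0,255],[0,0,-6,0,255],[0,0,-6,0,255],[0,0,-6,0,255]]])

```text
clock: 3.68
position: [-0.1181, 0.7123, 0.5445]
ee_rot: [0.189, 0.982, -0.01, -0.001]
wrist_force: [1.0, 0.3, -1.3]
opening: 0.0005
```

```bash
python3 st.py
```

```text
3.67 p [-0.118  0.712  0.544] z [-0.006 -0.018 -1.   ] y [ 0.371  0.928 -0.019] F [ 1.   0.3 -1.3] q [-1.7   0.83 -0.62  0.33  0.49  2.05 -0.73] 0.001
```

Call:
step_arm(targets=[[[0,0,-6,0,255],[0,0,-6,0,255],[0,0,-6,0,255],[0,0,-6,0,255]]])

```text
clock: 4.18
position: [-0.1039, 0.7198, 0.5836]
ee_rot: [0.228, 0.973, 0.011, -0.039]
wrist_force: [0.8, 0.2, 0.4]
opening: 0.0004
```

```bash
python3 st.py
```

```text
4.17 p [-0.104  0.72   0.584] z [-0.071  0.039 -0.997] y [0.444 0.896 0.004] F [0.8 0.2 0.4] q [-1.78  0.86  0.48  0.17 -0.5   2.08 -0.62] 0.0
```

Call:
step_arm(targets=[[[-3.5,-4.5,-2,0,255],[-3.5,-4.5,-2,0,255],[-3.5,-4.5,-2,0,255],[-3.5,-4.5,-2,0,255]]])

```text
clock: 4.68
position: [-0.0609, 0.5146, 0.6492]
ee_rot: [0.227, 0.973, 0.012, -0.039]
wrist_force: [-0.9, 0.0, 0.5]
opening: 0.0003
```

```bash
python3 st.py
```

```text
4.67 p [-0.061  0.515  0.649] z [-0.07   0.041 -0.997] y [0.443 0.896 0.006] F [-0.9  0.   0.5] q [-2.08  0.33  0.61  1.03 -0.27  1.79 -0.45] 0.0
```

The lean now persists exactly through reachable motion, so it can be ratcheted. I'll push on upward here.

Call:
step_arm(targets=[[[0,0,-6,0,255],[0,0,-6,0,255],[0,0,-6,0,255],[0,0,-6,0,255]]])

```text
clock: 5.18
position: [-0.0484, 0.478, 0.7727]
ee_rot: [0.225, 0.972, 0.049, -0.053]
wrist_force: [-0.4, 0.4, -0.8]
opening: 0.0004
```

```bash
python3 st.py
```

```text
5.17 p [-0.048  0.478  0.773] z [-0.08  0.12 -0.99] y [0.443 0.894 0.072] F [-0.4  0.4 -0.8] q [-1.8   0.29  0.15  0.63 -0.13  2.09 -0.61] 0.0
```

Call:
step_arm(targets=[[[0,-1,-6,0,255],[0,-1,-6,0,255],[0,-1,-6,0,255],[0,-1,-6,0,255]]])

```text
clock: 5.68
position: [-0.0492, 0.376, 0.8437]
ee_rot: [0.227, 0.963, 0.117, -0.082]
wrist_force: [-1.0, 0.5, 0.4]
opening: 0.0007
```

```bash
python3 st.py
```

```text
5.67 p [-0.049  0.376  0.844] z [-0.105  0.263 -0.959] y [0.456 0.87  0.189] F [-1.   0.5  0.4] q [-2.05  0.08  0.35  0.69 -0.11  2.09 -0.66] 0.001
```

16° of lean, almost exactly in the cabinet's y direction. Two more rows should give about 20°.

Call:
step_arm(targets=[[[0,-1,-6,0,255],[0,-1,-5,0,255]]])

```text
clock: 5.92
position: [-0.0515, 0.3312, 0.8674]
ee_rot: [0.222, 0.959, 0.145, -0.098]
wrist_force: [1.0, 0.7, 0.5]
opening: 0.0005
```

```bash
python3 st.py
cat > go.py <<'E'
from h import *
import sys,json
# go.py x y z (cabinet, m): shift in tool axes (cm), turn to set jaw along cabinet x
q=json.load(open("q.json")); o=observe(); r=R.from_quat(o["ee_rot"]).as_matrix()
yw=q[2]; ex=np.array([np.cos(yw),np.sin(yw),0]); ey=np.array([-np.sin(yw),np.cos(yw),0])
C=np.c_[ex,ey,[0,0,1]].T; p=C@(o["position"]-[q[0],q[1],0])
print("t",round(o["clock"],2),"cab pos mm",np.round(p*1000,1),"toolz cab",np.round(C@r[:,2],3),"jaw cab",np.round(C@r[:,1],3),"F cab",np.round(C@o["wrist_force"],1))
e=r.T@ex; a=np.degrees(np.arctan2(-e[0],e[1])); a=(a+90)%180-90
print("turn deg",round(a,1),"q7",np.round(o["joint_positions"],2)); a=np.radians(a)
print("tool axes in cab now:",np.round((C@r).T,2).tolist())
r2=r@R.from_euler("z",a).as_matrix()
for t in zip(*[iter(sys.argv[1:])]*3):
    t=np.array(t,float)/1000; print(t*1000,"shift cm now",np.round(100*(C@r).T@(t-p),2)," after turn",np.round(100*(C@r2).T@(t-p),2)); p=t
E
python3 go.py -85 -110 450 -85 -110 330
```

```text
5.92 p [-0.052  0.331  0.867] z [-0.124  0.322 -0.939] y [0.454 0.859 0.235] F [1.  0.7 0.5] q [-1.99 -0.01  0.16  0.71 -0.04  2.09 -0.74] 0.0
t 5.92 cab pos mm [-472.2  398.1  867.4] toolz cab [-0.033  0.343 -0.939] jaw cab [0.668 0.706 0.235] F cab [1.2 0.4 0.5]
turn deg 48.0 q7 [-1.99 -0.01  0.16  0.71 -0.04  2.09 -0.74]
tool axes in cab now: [[-0.74, 0.62, 0.25], [0.67, 0.71, 0.23], [-0.03, 0.34, -0.94]]
[ -85. -110.  450.] shift cm now [-70.8  -19.79  20.48]  after turn [-62.06  39.41  20.48]
[ -85. -110.  330.] shift cm now [-3.03 -2.82 11.26]  after turn [-4.12  0.37 11.26]
```

```bash
python3 go.py -120 350 640 -60 150 540 -85 -120 450| grep shift
```

```text
[-120.  350.  640.] shift cm now [-34.9   14.8   18.55]  after turn [-12.33  35.84  18.55]
[-60. 150. 540.] shift cm now [-19.38 -12.46   2.33]  after turn [-22.22   6.08   2.33]
[ -85. -120.  450.] shift cm now [-17.14 -22.84  -0.74]  after turn [-28.45  -2.53  -0.74]
```

Call:
step_arm(targets=[[[-4.4,1.85,2.3,0,255],[-4.4,1.85,2.3,0,255],[-4.4,1.85,2.3,0,255],[-4.4,1.85,2.3,0,255],[-4.4,1.85,2.3,0,255],[-4.4,1.85,2.3,0,255],[-4.4,1.85,2.3,0,255],[-4.4,1.85,2.3,0,255],[-3.9,-2.5,0.5,0,255],[-3.9,-2.5,0.5,0,255],[-3.9,-2.5,0.5,0,255],[-3.9,-2.5,0.5,0,255],[-3.9,-2.5,0.5,0,255]]])

```text
clock: 7.55
position: [0.4179, 0.1964, 0.5379]
ee_rot: [0.226, 0.959, 0.145, -0.097]
wrist_force: [0.6, 0.7, 0.5]
opening: 0.0005
```

```bash
python3 go.py -85 -120 450
```

```text
t 7.55 cab pos mm [-56.2 142.3 537.9] toolz cab [-0.029  0.341 -0.939] jaw cab [0.674 0.701 0.234] F cab [0.7 0.5 0.5]
turn deg 47.6 q7 [-0.9   0.29  0.87  1.53 -0.55  1.55  1.12]
tool axes in cab now: [[-0.74, 0.63, 0.25], [0.67, 0.7, 0.23], [-0.03, 0.34, -0.94]]
[ -85. -120.  450.] shift cm now [-16.5  -22.38  -0.61]  after turn [-27.66  -2.9   -0.61]
```

Call:
step_arm(targets=[[[-2.75,-3.7,-0.1,0,255],[-2.75,-3.7,-0.1,0,255],[-2.75,-3.7,-0.1,0,255],[-2.75,-3.7,-0.1,0,255],[-2.75,-3.7,-0.1,0,255],[-2.75,-3.7,-0.1,0,255],[0,0,0,9.5,255],[0,0,0,9.5,255],[0,0,0,9.5,255],[0,0,0,9.5,255],[0,0,0,9.5,255]]])

```text
clock: 8.93
position: [0.4608, -0.0612, 0.4511]
ee_rot: [0.595, 0.785, 0.093, -0.147]
wrist_force: [-0.2, -0.1, 0.3]
opening: 0.0002
```

```bash
python3 go.py -85 -125 320 -85 -125 285
```

```text
t 8.93 cab pos mm [ -84.  -117.4  451.1] toolz cab [-0.029  0.341 -0.94 ] jaw cab [ 1.     0.007 -0.029] F cab [-0.2 -0.   0.3]
turn deg -0.2 q7 [-0.38  0.55  1.11  1.58 -0.64  1.65  1.08]
tool axes in cab now: [[0.0, 0.94, 0.34], [1.0, 0.01, -0.03], [-0.03, 0.34, -0.94]]
[ -85. -125.  320.] shift cm now [-5.18  0.28 12.06]  after turn [-5.18  0.26 12.06]
[ -85. -125.  285.] shift cm now [-1.19  0.1   3.29]  after turn [-1.19  0.1   3.29]
```

```bash
python3 go.py -105 -128 290 -105 -118 200 -105 -98 135 -105 -96 120|grep shift
```

```text
[-105. -128.  290.] shift cm now [-6.49 -1.64 14.83]  after turn [-6.49 -1.66 14.83]
[-105. -118.  200.] shift cm now [-2.13  0.27  8.8 ]  after turn [-2.13  0.26  8.8 ]
[-105.  -98.  135.] shift cm now [-0.34  0.2   6.79]  after turn [-0.34  0.2   6.79]
[-105.  -96.  120.] shift cm now [-0.32  0.04  1.48]  after turn [-0.32  0.04  1.48]
```

Call:
step_arm(targets=[[[-1.6,-0.4,3.7,0,255],[-1.6,-0.4,3.7,0,255],[-1.6,-0.4,3.7,0,255],[-1.6,-0.4,3.7,0,255],[-0.2,0,0.9,0,255],[-0.2,0,0.9,0,255],[-0.2,0,0.9,0,255],[-0.2,0,0.9,0,255],[-0.2,0,0.9,0,255],[-0.2,0,0.9,0,255],[-0.2,0,0.9,0,255],[-0.2,0,0.9,0,255]]])

```text
clock: 10.42
position: [0.4402, -0.0683, 0.2181]
ee_rot: [0.593, 0.786, 0.094, -0.145]
wrist_force: [0.8, -1.2, 7.9]
opening: 0.0006
```

```bash
python3 go.py -105 -98 135 -105 -96 122
```

```text
t 10.43 cab pos mm [-105.8 -118.7  218.1] toolz cab [-0.027  0.34  -0.94 ] jaw cab [ 1.     0.011 -0.025] F cab [ 0.4 -1.4  7.9]
turn deg 0.1 q7 [-0.25  0.79  0.92  1.99 -0.89  1.18  1.47]
tool axes in cab now: [[-0.0, 0.94, 0.34], [1.0, 0.01, -0.02], [-0.03, 0.34, -0.94]]
[-105.  -98.  135.] shift cm now [-0.88  0.3   8.52]  after turn [-0.88  0.3   8.52]
[-105.  -96.  122.] shift cm now [-0.25  0.03  1.29]  after turn [-0.25  0.03  1.29]
```

The tip is on the lid and pushing with about 8 N, as expected. I'll carry on closing, slowing near the end.

Call:
step_arm(targets=[[[-0.1,0,0.85,0,255],[-0.1,0,0.85,0,255],[-0.1,0,0.85,0,255],[-0.1,0,0.85,0,255],[-0.1,0,0.85,0,255],[-0.1,0,0.85,0,255],[-0.1,0,0.85,0,255],[-0.1,0,0.85,0,255],[-0.05,0,0.6,0,255],[-0.05,0,0.4,0,255],[0,0,0.3,0,255]]])

```text
clock: 11.8
position: [0.4324, -0.0482, 0.1388]
ee_rot: [0.592, 0.786, 0.095, -0.147]
wrist_force: [1.2, 3.1, 5.7]
opening: 0.0003
```

```bash
python3 go.py -105 -96 122
```

```text
t 11.8 cab pos mm [-107.9  -97.2  138.8] toolz cab [-0.028  0.344 -0.939] jaw cab [ 1.     0.012 -0.025] F cab [2.  2.6 5.7]
turn deg 0.2 q7 [-0.15  0.84  0.65  2.08 -0.99  0.92  1.51]
tool axes in cab now: [[-0.0, 0.94, 0.34], [1.0, 0.01, -0.03], [-0.03, 0.34, -0.94]]
[-105.  -96.  122.] shift cm now [-0.47  0.34  1.61]  after turn [-0.47  0.34  1.61]
```

Call:
step_arm(targets=[[[-0.3,0,0.6,0,255],[-0.2,0,0.4,0,255],[-0.1,0,0.2,0,255],[-0.1,0,0.2,0,255]]])

```text
clock: 12.3
position: [0.432, -0.0488, 0.1272]
ee_rot: [0.592, 0.786, 0.098, -0.149]
wrist_force: [-4.1, 2.3, 57.8]
opening: 0.0001
```

```bash
python3 go.py -105 -96 122
```

```text
t 12.3 cab pos mm [-108.4  -97.7  127.2] toolz cab [-0.024  0.35  -0.936] jaw cab [ 1.     0.011 -0.022] F cab [-3.3  3.3 57.8]
turn deg 0.2 q7 [-0.11  0.84  0.58  2.08 -0.99  0.87  1.5 ]
tool axes in cab now: [[-0.0, 0.94, 0.35], [1.0, 0.01, -0.02], [-0.02, 0.35, -0.94]]
[-105.  -96.  122.] shift cm now [-0.02  0.36  0.54]  after turn [-0.02  0.36  0.54]
```

The contact force rose to 58 N at the rim height, so the lid is shut. I'll back off and check.

Call:
step_arm(targets=[[[-0.2,0,-1,0,255],[-1,0,-4,0,255],[-2,0,-5,0,255]]])

```text
clock: 12.68
position: [0.452, -0.1124, 0.2065]
ee_rot: [0.592, 0.787, 0.093, -0.148]
wrist_force: [1.7, -0.2, -0.7]
opening: 0.0001
```

```bash
python3 - <<'E'
from h import *
import json
q0=json.load(open("q.json")); obs=[]
for n in("side","top"):
    s=snapshot(n)
    for k in("lid_edge","knob","lid_hinge","keeper","eave"):
        r=tip_of(s,k)
        if r:
            u=np.array(r[0]["point"])*[560,420]; print(n,k,u.round(1),round(r[0]["confidence"],2), "pred shut",proj(s,cab(q0,pts(q0[:3]+[0,q0[4]])[k]))[0].round(1))
q0[3]=0; json.dump(q0,open("q.json","w"))
E
python3 ov.py b; python3 go.py 0 -122 210 0 -122 158
```

```text
side lid_edge [276.4 158. ] 0.57 pred shut [272.4 157.5]
side knob [266.6 181.9] 0.62 pred shut [262.6 181.7]
side lid_hinge [216.1 219.5] 0.75 pred shut [215.4 219.2]
side keeper [289.2 175.7] 0.9 pred shut [289.  176.2]
side eave [278.5 152.1] 0.68 pred shut [278.  154.2]
top lid_edge [253.  267.4] 0.6 pred shut [255.8 268.8]
top knob [272.2 237. ] 0.75 pred shut [274.9 235.8]
top lid_hinge [326.3 219.5] 0.94 pred shut [322.5 223.5]
top keeper [243.9 240.3] 0.57 pred shut [247.6 242.3]
top eave [256.2 239.2] 0.81 pred shut [258.5 240.5]
t 13.38 cab pos mm [-106.3 -164.5  205.5] toolz cab [-0.03   0.341 -0.94 ] jaw cab [ 1.     0.011 -0.028] F cab [-1.2  0.4 -0.9]
turn deg 0.1 q7 [-0.06  0.76  0.7   1.91 -0.78  1.08  1.37]
tool axes in cab now: [[-0.0, 0.94, 0.34], [1.0, 0.01, -0.03], [-0.03, 0.34, -0.94]]
[   0. -122.  210.] shift cm now [ 4.14 10.67  0.71]  after turn [ 4.15 10.66  0.71]
[   0. -122.  158.] shift cm now [-1.77  0.14  4.89]  after turn [-1.77  0.15  4.89]
```

View pics/b_side.png

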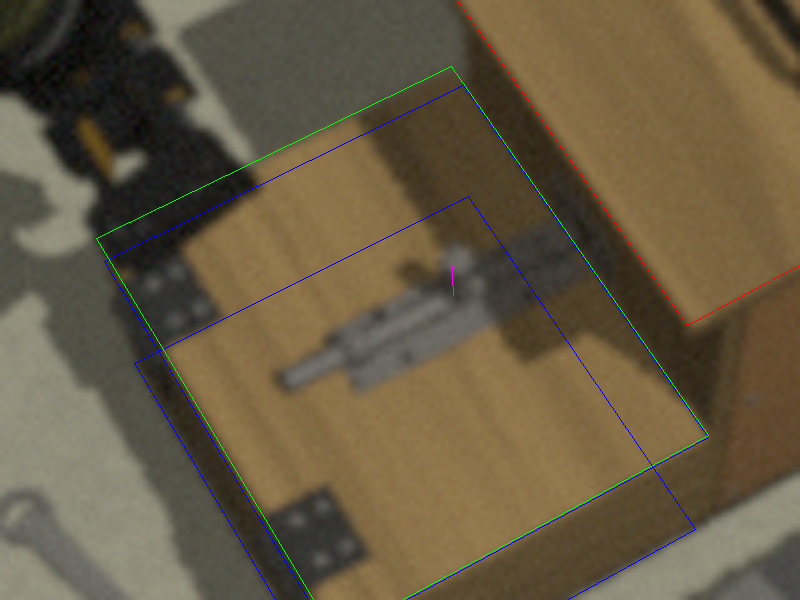

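The lid lies shut, and the edge and knob match the model to a few mm. The knob shows at (457,257) in the crop, with its back side free. I'll go behind the knob.

Call:
step_arm(targets=[[[2,5.3,0.3,0,255],[2.1,5.4,0.4,0,255],[-0.6,0,1.6,0,255],[-0.6,0,1.6,0,255],[-0.5,0,1.6,0,255],[0,0,0,0,255]]])

```text
clock: 14.12
position: [0.5406, -0.0441, 0.158]
ee_rot: [0.594, 0.785, 0.093, -0.148]
wrist_force: [-0.9, -0.3, 0.1]
opening: 0.0003
```

```bash
python3 go.py 0 -100 158 0 -52 158
```

```text
t 14.12 cab pos mm [  -2.6 -122.4  158. ] toolz cab [-0.032  0.342 -0.939] jaw cab [ 0.999  0.009 -0.031] F cab [-1.   0.   0.1]
turn deg -0.1 q7 [-0.17  0.89  0.65  1.76 -0.88  1.09  1.22]
tool axes in cab now: [[0.0, 0.94, 0.34], [1.0, 0.01, -0.03], [-0.03, 0.34, -0.94]]
[   0. -100.  158.] shift cm now [2.1  0.28 0.76]  after turn [2.1  0.28 0.76]
[  0. -52. 158.] shift cm now [4.51 0.04 1.64]  after turn [4.51 0.05 1.64]
```

Call:
step_arm(targets=[[[0.9,0.1,0.33,0,255],[0.9,0.1,0.33,0,255],[0.47,0,0.17,0,255],[0.47,0,0.17,0,255],[0.47,0,0.17,0,255],[0.47,0,0.17,0,255],[0.47,0,0.17,0,255],[0.47,0,0.17,0,255],[0.47,0,0.17,0,255]]])

```text
clock: 15.25
position: [0.5292, 0.0088, 0.1593]
ee_rot: [0.593, 0.786, 0.093, -0.146]
wrist_force: [1.7, -3.8, 0.8]
opening: 0.0002
```

```bash
python3 go.py 0 -52 158
```

```text
t 15.25 cab pos mm [  0.6 -68.3 159.3] toolz cab [-0.029  0.34  -0.94 ] jaw cab [ 1.     0.011 -0.027] F cab [ 0.6 -4.1  0.8]
turn deg 0.1 q7 [-0.26  0.86  0.63  1.83 -0.91  1.04  1.19]
tool axes in cab now: [[-0.0, 0.94, 0.34], [1.0, 0.01, -0.03], [-0.03, 0.34, -0.94]]
[  0. -52. 158.] shift cm now [ 1.49 -0.04  0.68]  after turn [ 1.49 -0.04  0.68]
```

The bolt is sliding at about 4 N. I'll continue in small steps to the stop.

Call:
step_arm(targets=[[[0.4,0,0.15,0,255],[0.4,0,0.15,0,255],[0.4,0,0.15,0,255],[0.3,0,0.12,0,255]]])

```text
clock: 15.75
position: [0.5246, 0.0247, 0.1592]
ee_rot: [0.593, 0.786, 0.093, -0.146]
wrist_force: [2.2, -4.1, 0.7]
opening: 0.0004
```

```bash
python3 go.py 0 -52 158|head -1
```

```text
t 15.75 cab pos mm [  0.5 -51.8 159.2] toolz cab [-0.029  0.341 -0.94 ] jaw cab [ 1.     0.011 -0.027] F cab [ 1.  -4.5  0.7]
```

Call:
step_arm(targets=[[[0.2,0,0.07,0,255],[0.2,0,0.07,0,255],[0.2,0,0.07,0,255]]])

```text
clock: 16.12
position: [0.5234, 0.0292, 0.1592]
ee_rot: [0.594, 0.786, 0.093, -0.145]
wrist_force: [3.6, -6.8, 3.0]
opening: 0.0004
```

```bash
python3 go.py 0 -52 158|head -1
```

```text
t 16.12 cab pos mm [  0.5 -47.2 159.2] toolz cab [-0.028  0.338 -0.941] jaw cab [ 1.     0.01  -0.026] F cab [ 1.6 -7.5  3. ]
```

Call:
step_arm(targets=[[[0.2,0,0.07,0,255],[0.1,0,0.03,0,255]]])

```text
clock: 16.38
position: [0.5234, 0.0294, 0.1593]
ee_rot: [0.595, 0.786, 0.092, -0.143]
wrist_force: [4.6, -10.9, 1.0]
opening: 0.0005
```

```bash
python3 go.py 0 -52 158|head -1
```

```text
t 16.38 cab pos mm [  0.6 -46.9 159.3] toolz cab [-0.027  0.333 -0.943] jaw cab [ 1.     0.008 -0.025] F cab [  1.5 -11.7   1. ]
```

The position has stopped while the force climbs, so this is the stop. A slightly firmer push to be sure, then I'll back away and look.

Call:
step_arm(targets=[[[0.3,0,0.1,0,255],[0,0,0,0,255],[-1.2,0,-0.4,0,255],[-2,0,-0.7,0,255],[-3,0,-4,0,255],[-3,0,-5,0,255],[-4,0,-4,0,255],[-4,0,-4,0,255]]])

```text
clock: 17.38
position: [0.5858, -0.1782, 0.2712]
ee_rot: [0.593, 0.786, 0.093, -0.148]
wrist_force: [0.8, 1.0, -0.3]
opening: 0.0002
```

```bash
python3 - <<'E'
import json; q=json.load(open("q.json")); q[4]=.045; json.dump(q,open("q.json","w"))
E
python3 m.py 9 | grep -E "^(q|side|top|knob|lid)" | grep -v '\[\['
python3 - <<'E'
import json; q=json.load(open("q.json")); q[3]=0;q[4]=.045; json.dump(q,open("q.json","w"))
E
python3 ov.py c; python3 go.py
```

```text
side keeper [288.4 176.3] 0.96
side keeper [276.9 174.4] 0.37
side lid_hinge [213.  219.7] 0.87
side eave [276.5 151.7] 0.72
side lid_edge [276.1 155.2] 0.9
side knob [279.5 173.1] 0.51
top keeper [244.7 238.3] 0.93
top eave [254.7 238.3] 0.9
top lid_edge [255.3 265.9] 0.93
top knob [246.2 241.7] 0.52
top knob [261.5 237.6] 0.47
q [0.5122 0.0786 0.2479 0.0145 0.047 ] 48.43080879346214
lid_hinge [ 3.3 -1.8]
lid_edge [-1.4  1.7]
knob [-0.1  0.5]
lid_edge [-1.6  2.4]
knob [11.6 -2.5]
t 18.18 cab pos mm [   9.  -266.   270.7] toolz cab [-0.038  0.34  -0.94 ] jaw cab [ 0.999  0.035 -0.027] F cab [ 0.3  0.5 -0.3]
turn deg 1.4 q7 [ 0.04  0.86  0.7   1.37 -0.71  1.44  1.13]
tool axes in cab now: [[-0.02, 0.94, 0.34], [1.0, 0.04, -0.03], [-0.04, 0.34, -0.94]]
```

View pics/c_side.png

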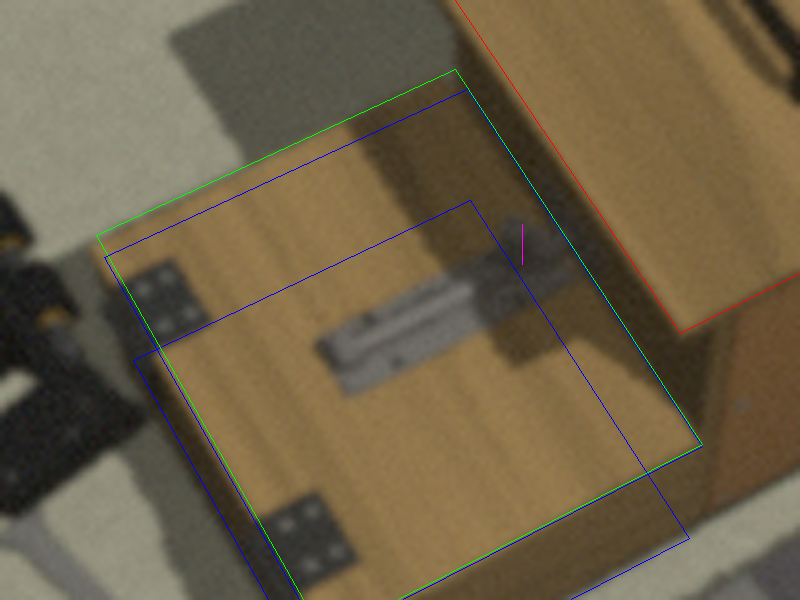

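View pics/top9.png

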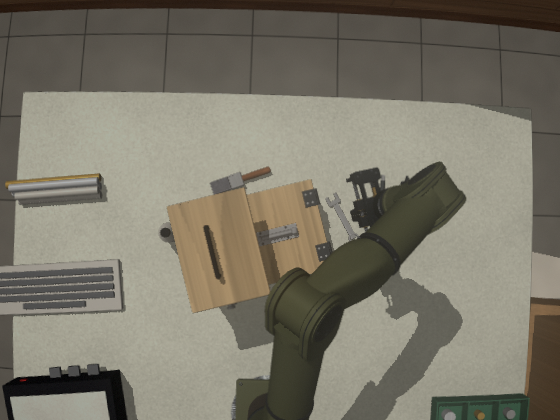

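The side view shows the lid flush and the knob at (518,225), on the modelled home place. The rod's tail now lies inside the rear strap. The top view shows the spanner, brush and bottle where they were, and the arm clear. Handing in.

```bash
python3 -c "
from rig import *
o=observe(); print(o['clock'],o['wrist_force'])
print(sign_off())"
```

```text
18.175 [ 0.11683629  0.55918849 -0.29189515]
the job is handed in; nothing more can be done
None
```

The lid is shut and the bolt is fully home in the tower; I handed the job in at 18.2 s with the arm clear. The sign-off gives no verdict, so this rests on my own checks below.

**How it was done**
- **Lean:** the moves can only turn about the tool's z. I got the 20° lean by driving the arm against its reach and wrist-joint limits in free air, and the arm kept that lean for the rest of the job.
- **Lid:** I lowered it with the closed fingertips at about 6–8 N until it met the rim.
- **Bolt:** with the lid shut, I pushed the knob home at about 4 N.

**Last checks**
- **Bolt at its stop:** at the end of the push the tool stopped moving while the force rose to 12 N. I then gave it one slightly firmer push.
- **Pictures:** the model fit gave a lid angle of 0.015 rad and a bolt travel of 47 mm, which is shut and home within the fit's error. In the side view the knob sits on the modelled home place and the rod's tail is inside the rear strap.
- **Surroundings:** the spanner, brush and bottle look untouched. The arm covers where the chuck key should be in the last top view, so I could not check it, but nothing went near it.

**What disagreed**
- **Lid press:** as the lid seated, the fingertips pressed at 58 N for a moment, more than I meant. That is below the 120 N wrist limit; I took the 40 N limit to cover only the arm and gripper body.
- **Knob detection:** the network's best guess for the knob in the top view was about 12 px off. Its second guess was at (261, 238), nearer the side-view place.
- **Stop position:** the tool stopped about 5 mm further in than my model predicted. I put this down to error in the fitted cabinet pose and fingertip width.

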